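# Slide the tall syrup bottle back into the wire rack

## Robot

A 6-joint arm with a two-finger parallel gripper is mounted at the origin on the work surface. World frame = base frame: x ahead of the robot, y to its left, z up, the work surface at z = 0. Lengths are in m, angles in rad, forces in N, time in s.
With the tool pointing down it reaches from about 0.35 to 0.8 m from the base axis. Payload 7.3 kg.
Tool frame: the origin (TCP) lies between the finger pads; the fingertips stand 25 mm ahead of it and the grasp point (between the pads) lies 6 mm ahead of it (r.tip_extent is the distance from the TCP to the fingertips, in m); z points along the fingers, y is the direction in which the jaws open and shut (so a half turn about z gives the same grasp; the last joint's range is limited). The gripper opens to 85 mm and grips with 20 to 120 N. Pads are 22 mm wide; open, the fingers measure 114 mm over their backs; the gripper's body (76 mm by 85 mm) begins 54 mm behind the grasp point. The pads swing forward as they close: fully open they stand 13 mm farther back than shut.
Start: joints at [-1.266, 0.342, 1.524, -0, 1.275, -0.146], TCP at [0.229, -0.473, 0.256] pointing down, gripper open.
Joint ranges: [-2.53, 2.53], [-0.77, 2.02], [0.04, 2.7], [-1, 4.14], [0.28, 2.66], [-3.11, 3.11]. Speed limits (rad/s): [2.57, 2.57, 3.14, 3.14, 3.14, 3.14].

## Interface

Orientations are given as a unit quaternion [x, y, z, w].
In Python, from workcell import r, command_gripper, optics gives the robot as it stands. The module is installed in compiled form; this text tells all that it offers. Calls block until the motion is done:
- r.reach(position, orientation): joint-space move of the TCP to a pose.
- r.move_straight(position, orientation=None, speed=0.15, max_force=None): straight line of the TCP; orientation=None keeps the orientation; speed is the mean speed in m/s. With max_force (N) it stops when the force on the tool has changed by that much, and returns True; else False.
- r.movej(angles): joint-space move.
- command_gripper(opening, force=None): finger opening in m; force is the grip in N (None keeps the last); returns when the fingers have stopped.
- r.hold(seconds).
- r.solve_ik(position, orientation): joint angles nearest the present ones, or None.
- r.read_state(): the state.
- optics.get_image(name): name is "scene" or "top"; returns (picture, depth): 480x640x3 uint8, red, green, blue; 480x640 float32, m along the optical axis (not along the pixel's ray), 0 where there is no reading.
- optics.camera_model(name): a dict with "K" (3x3 intrinsics, pixels), "R" (3x3) and "t" (3): a world point X has camera coordinates R X + t. Camera axes: x right, y down, z forward; pixel columns grow to the right and rows downward; lengths in m; the calibration is good to about 2 mm. A picture is of the moment at which its call begins. camera_model takes no time and is no camera call.
A pose or a line that the arm cannot do raises r.PlanningError and nothing moves.
- r.finish_job(): hands the job in, once; it reports no verdict.
The state is a dict: "time_s": time; "joint_positions": joint angles; "dq": joint speeds; "tau": joint torques, N m; "eef_pos": TCP position; "eef_rot": TCP orientation; "contact_force": force on the tool from outside, world axes, zero at the start; "torque": the same for the moment, N m; "grip_width": finger opening in m.
Only numpy, scipy, OpenCV 4.12 (cv2) and the standard library are available. Lean on these libraries where they do the work, as an engineer would, in place of code of your own. Each camera call takes 0.05 s, during which the arm holds its last target.

## Task

One tall syrup bottle has been left out on the pastry bench: push it across the bench into the empty bay of the wire bottle rack until it stands upright against the rack's back rail. It is tall and tips easily, so slide it gently with the fingertips low on its body, in its bottom third; do not grip it or lift it off the bench. Leave the bottles and vessels round it where they are.

Things in the scene. Friction and masses are not known exactly. Their poses are not given: they have to be found in the camera images.
- bottle: Tall round syrup bottle left out on the bench, 62 mm diameter, 270 mm tall, brown glass, paper label, steel pourer, 0.5 to 0.9 kg, loose. Origin: centre of its underside, z up its axis (yaw means nothing). Straight-sided up to 165 mm. Slides with friction 0.5 to 0.7; pushed above about 40 mm it may tip. This body is its bottom third (0 to 90 mm); the rest is bottle_top.
- bottle_top: The upper two thirds of the same bottle, rigidly one with it, from 90 to 270 mm above its underside: rest of the cylinder, shoulder, neck and pourer. Origin: on the bottle's axis, 90 mm above its underside. The robot is not to push on it.
- rack: Low rack of 6 mm steel rod bolted to the bench at the left, open in front and below (bottles stand on the bench): 3 bays, centre lines at y = -90, 0, +90 mm, 84 mm clear between dividers, 103 mm high. Origin: on the bench, mid rack, in the plane of the front of the back rails (35 and 100 mm high). x points from the open front to the back (the way to push in), y along the rack, z up. Dividers reach forward to x = -66 mm.
- place: Flat round brown card drip mat, 76 mm in diameter and 0.5 mm thick (it does not hinder sliding), lying in the rack's one empty bay. Origin: its centre, on the bay's centre line, 34 mm in front of the back rails.
- flask: Short brown glass bottle with a black cap, 60 mm in diameter, 173 mm tall, loose, standing in one of the rack's bays; not to be disturbed. Origin: centre of its underside.
- shaker: Aluminium sugar shaker with a domed steel top, 68 mm in diameter, 139 mm tall, loose, standing in one of the rack's bays; not to be disturbed. Origin: centre of its underside.
- utensils: Rectangular steel pan, 108 (its x) by 160 (its y) by 150 mm tall with a rim 8 mm wider all round, holding spatulas and a whisk up to 275 mm high, loose, behind the rack; not to be disturbed. Origin: centre of its underside.
- jug: Steel measuring mug, 84 mm in diameter, 95 mm tall, its handle reaching 79 mm out along its own y, loose, behind the rack; not to be disturbed. Origin: centre of its underside.
- sheetpan: Aluminium half sheet pan of macaron shells lying fixed on the bench at the right, 450 (its x) by 316 (its y) by 22 mm high. Origin: centre of its underside.

How it is judged:
By the outcome, as a careful person would: the job done as asked, in the order asked, and still so for the second after the job is handed in, with the robot touching nothing.
It also fails if it takes over 51 s, if anything falls off the work surface, if the arm or the gripper's body presses on something with over 40 N, if the wrist force passes 120 N, or if a joint passes its speed limit or range.

## Working session

There is one attempt and no reset: what is moved stays moved. The work goes in short steps, each a Python script; the robot and the scene stay as the last script left them, time stands still between calls to the robot, and variables do not carry over. Pictures are saved under pics/ and viewed, and the job is handed in when it is done.

```bash
mkdir -p pics; python3 - <<'E'
from workcell import r, command_gripper, optics
import cv2,numpy as np
for n in("scene","top"):
    p,d=optics.get_image(n); cv2.imwrite(f"pics/{n}0.png",p[:,:,::-1]); np.save(f"{n}0.npy",d)
    m=optics.camera_model(n); print(n,m); 
s=r.read_state();print(s)
E
```

```text
scene {'K': array([[605.09318823,   0.        , 314.39288014],
       [  0.        , 605.09318823, 244.59271262],
       [  0.        ,   0.        ,   1.        ]]), 'R': array([[ 0.59619804,  0.80273712,  0.01268886],
       [ 0.65399767, -0.47643985, -0.58761562],
       [-0.4656554 ,  0.35863377, -0.80904071]]), 't': array([-0.26351281, -0.35723605,  2.01666183])}
top {'K': array([[553.01177254,   0.        , 310.43247681],
       [  0.        , 553.01177254, 238.45396155],
       [  0.        ,   0.        ,   1.        ]]), 'R': array([[-0.00619138, -0.99986998, -0.01488931],
       [-0.98648789,  0.00854489, -0.16361118],
       [ 0.16371714,  0.01367514, -0.98641254]]), 't': array([-0.08209477,  0.54291335,  1.55576759])}
{'time_s': 0.1, 'joint_positions': array([-1.26601175e+00,  3.42632261e-01,  1.52490899e+00,  1.09425577e-05,
        1.27542230e+00, -1.45967372e-01]), 'dq': array([-0.00050147, -0.00229854, -0.00116746,  0.00098995,  0.00016191,
        0.00220815]), 'tau': array([ 1.21183264e-03, -4.34447372e+01, -2.46489841e+01, -1.56466285e-04,
        4.60555937e-03, -1.60839090e-05]), 'eef_pos': array([ 0.2286522 , -0.47223188,  0.25571059]), 'eef_rot': array([ 9.74710284e-01,  2.23471235e-01, -4.91569640e-05, -6.83708594e-04]), 'contact_force': array([-0.01252223, -0.47141735,  0.01084683]), 'torque': array([ 0.03073315, -0.02862819, -0.01094745]), 'grip_width': 0.08527814594747764}
```

View pics/scene0.png

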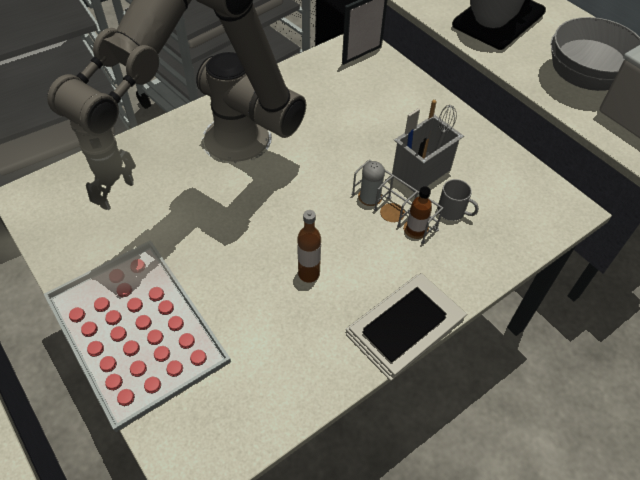

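View pics/top0.png

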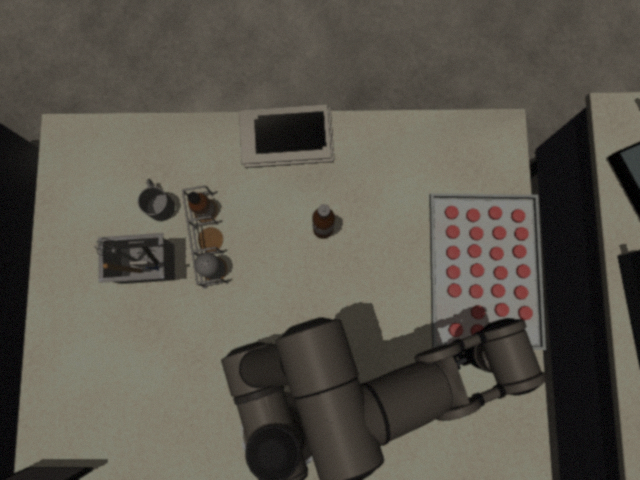

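The top view shows the bottle at about (322,222), the mat at (209,238), the flask at (198,203) and the shaker at (209,264). Next I'll turn these pixels into positions.

```bash
cat > h.py <<'E'
import numpy as np,cv2
from workcell import r, command_gripper, optics
from scipy.optimize import least_squares
def cloud(n,d):
    m=optics.camera_model(n);K,R,t=m["K"],m["R"],m["t"]
    v,u=np.mgrid[0:480,0:640]
    c=np.stack([(u-K[0,2])/K[0,0]*d,(v-K[1,2])/K[1,1]*d,d],-1)
    w=(c-t)@R; w[d<=0]=np.nan
    return w
def proj(n,X):
    m=optics.camera_model(n);c=np.atleast_2d(X)@m["R"].T+m["t"];p=c@m["K"].T
    return p[:,:2]/p[:,2:]
def pix2plane(n,uv,z):
    m=optics.camera_model(n);K,R,t=m["K"],m["R"],m["t"]
    uv=np.atleast_2d(uv).astype(float)
    ray=np.c_[uv,np.ones(len(uv))]@np.linalg.inv(K).T@R; o=-R.T@t
    return o+ray*((z-o[2])/ray[:,2])[:,None]
def circfit(P,rad):
    f=lambda c:np.hypot(P[:,0]-c[0],P[:,1]-c[1])-rad
    s=least_squares(f,P[:,:2].mean(0),loss='soft_l1',f_scale=.002); return s.x,np.median(abs(s.fun))
E
python3 - <<'E'
from h import *
for n in("scene","top"):
    d=np.load(n+"0.npy");W=cloud(n,d);p=cv2.imread(f"pics/{n}0.png")
    uvs={"scene":dict(bot=(309,262),mat=(389,213),bench=(350,300),shaker=(371,190),flask=(419,220)),"top":dict(bot=(322,222),mat=(209,238),bench=(300,300),shaker=(209,262),flask=(198,203))}[n]
    for k,(u,v) in uvs.items(): print(n,k,W[v,u].round(4))
c=(320,130,480,250)
p=cv2.imread("pics/scene0.png")[140:260,330:490];cv2.imwrite("pics/s1.png",cv2.resize(p,None,fx=5,fy=5,interpolation=2))
p=cv2.imread("pics/top0.png")[170:300,90:250];cv2.imwrite("pics/t1.png",cv2.resize(p,None,fx=4.5,fy=4.5,interpolation=2))
E
```

```text
scene bot [ 0.6027 -0.1387  0.0965]
scene mat [ 0.5456  0.2057 -0.004 ]
scene bench [ 0.7166 -0.0827 -0.0012]
scene shaker [0.485 0.177 0.065]
scene flask [0.6596 0.2081 0.0765]
top bot [ 0.56   -0.1189  0.1992]
top mat [0.5524 0.2156 0.0073]
top bench [ 0.3674 -0.054   0.004 ]
top shaker [0.4641 0.1873 0.1405]
top flask [0.6282 0.2219 0.1392]
```

View pics/s1.png

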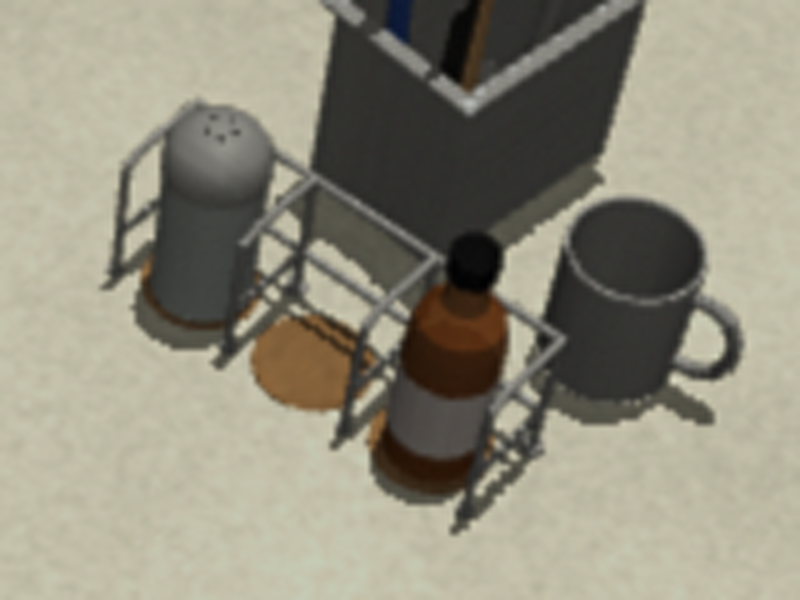

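View pics/t1.png

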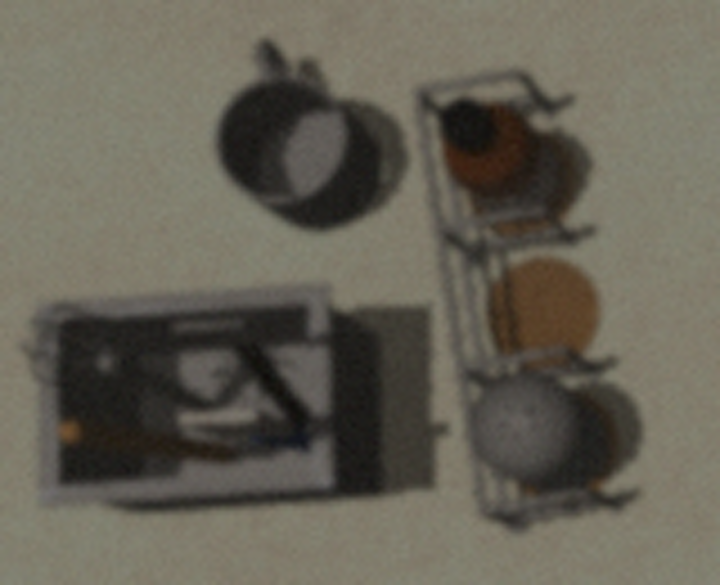

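The enlargements show the middle bay holding only the mat. The back rail-to-divider joints are at scene crop (312,178) and (438,258), and the front feet are at (222,362) and (340,440). I'll fit the rack pose to these clicks and the bottle to its depth and silhouette.

```bash
python3 - <<'E'
from h import *
S=lambda u,v:(330+(u+.5)/5-.5,140+(v+.5)/5-.5)
T=lambda u,v:(90+(u+.5)/4.5-.5,170+(v+.5)/4.5-.5)
by=[-.135,-.045,.045,.135]
# which sign: rack x=+world y approx (push left), so rack y = -world x ; shaker (small x) is rack +y
obs=[]
for y,p in zip(by[::-1],[(195,103),(312,178),(438,258),(562,342)]): obs.append(("scene",(.003,y,.100),S(*p)))
for y,p in zip(by[::-1],[(112,283),(222,362),(340,440),(462,525)]): obs.append(("scene",(-.063,y,.0),S(*p)))
for y,p in zip(by[::-1],[(488,518),(480,378),(462,240),(425,92)]): obs.append(("top",(.003,y,.100),T(*p)))
for y,p in zip(by[::-1],[(632,492),(610,362),(592,230),(572,98)]): obs.append(("top",(-.063,y,.0),T(*p)))
def tf(q,X):
    c,s=np.cos(q[2]),np.sin(q[2]);X=np.array(X);return np.array([q[0]+c*X[0]-s*X[1],q[1]+s*X[0]+c*X[1],X[2]])
f=lambda q:np.concatenate([(proj(n,tf(q,X))[0]-uv) for n,X,uv in obs])
for names in (("scene","top"),("scene",),("top",)):
    sub=[o for o in obs if o[0] in names]
    g=lambda q:np.concatenate([(proj(n,tf(q,X))[0]-uv) for n,X,uv in sub])
    s=least_squares(g,[.55,.25,1.57],loss='soft_l1')
    print(names,s.x.round(4),np.degrees(s.x[2]),"place",tf(s.x,(-.034,0,0)).round(4)); 
    print(s.fun.reshape(-1,2).round(1).tolist())
# mat
for n,box in(("scene",(375,195,410,225)),("top",(196,225,226,252))):
    p=cv2.imread(f"pics/{n}0.png").astype(int);b,g_,r_=p[...,0],p[...,1],p[...,2]
    m=(r_-b>45)
    u0,v0,u1,v1=box;k=np.zeros_like(m);k[v0:v1,u0:u1]=m[v0:v1,u0:u1]
    cs,_=cv2.findContours(k.astype(np.uint8),cv2.RETR_EXTERNAL,cv2.CHAIN_APPROX_NONE)
    c=max(cs,key=cv2.contourArea)[:,0]
    hull=cv2.convexHull(c)[:,0]
    print(n,"mat",circfit(pix2plane(n,hull,.0005),.038),len(c))
# bottle
for n,box in(("scene",(290,200,330,295)),("top",(300,195,345,250))):
    W=cloud(n,np.load(n+"0.npy"));u0,v0,u1,v1=box;P=W[v0:v1,u0:u1].reshape(-1,3)
    P=P[(P[:,2]>.025)&(P[:,2]<.155)]
    print(n,"bottle",len(P),circfit(P,.031))
# others
for n in("scene","top"):
    W=cloud(n,np.load(n+"0.npy"))
    for k,box,rad,z in(("shaker",(355,170,386,212),.034,(.03,.09)),("flask",(402,205,437,240),.030,(.03,.1)),("shaker",(196,250,226,284),.034,(.03,.09)),("flask",(188,190,222,220),.03,(.03,.1))):
        if (n=="scene")!=(box[0]>300): continue
        u0,v0,u1,v1=box;P=W[v0:v1,u0:u1].reshape(-1,3);P=P[(P[:,2]>z[0])&(P[:,2]<z[1])]
        if len(P)>10: print(n,k,len(P),circfit(P,rad))
E
```

```text
('scene', 'top') [0.5477 0.2412 1.765 ] 101.12419689719275 place [0.5543 0.2078 0.    ]
[[-1.0, 1.8], [-0.8, 1.9], [-1.5, 1.7], [-0.7, 1.2], [-0.6, -0.3], [-0.0, -0.7], [-0.1, -0.4], [-0.1, -0.8], [2.3, -3.1], [-1.3, -3.6], [-2.6, -3.9], [0.5, -1.4], [-0.5, 1.1], [-0.9, 0.4], [-2.1, 0.6], [-2.8, 1.3]]
('scene',) [0.5474 0.2439 1.7617] 100.93581468843503 place [0.5539 0.2106 0.    ]
[[-0.3, 1.2], [-0.1, 1.4], [-0.9, 1.2], [-0.2, 0.8], [0.0, -0.9], [0.6, -1.3], [0.4, -0.9], [0.4, -1.3]]
('top',) [0.5451 0.2376 1.7549] 100.547503296156 place [0.5513 0.2042 0.    ]
[[3.1, -2.0], [-0.2, -2.6], [-1.2, -3.0], [2.2, -0.6], [0.3, 2.4], [0.2, 1.5], [-0.8, 1.6], [-1.2, 2.3]]
scene mat (array([0.55038037, 0.21257561]), np.float64(0.0014740535985128186)) 71
top mat (array([0.54339853, 0.21583941]), np.float64(0.002902543218532269)) 55
scene bottle 620 (array([ 0.5788526 , -0.12192171]), np.float64(0.0010660642343129183))
top bottle 160 (array([ 0.57915065, -0.12245942]), np.float64(0.0003506805110454706))
scene shaker 324 (array([0.46118005, 0.20132237]), np.float64(0.0027096464548721708))
scene flask 443 (array([0.64009663, 0.23040768]), np.float64(0.0022850484035783214))
top shaker 175 (array([0.46153717, 0.20105639]), np.float64(0.0017187911271604323))
top flask 201 (array([0.6382288 , 0.22968747]), np.float64(0.0009743779638383791))
```

The two cameras agree on the bottle within 1 mm: (0.579, -0.122). The rack yaw is less certain, so I'll refine it from rod depth points and an image overlay.

```bash
python3 - <<'E'
from h import *
for n in("scene","top"):
    W=cloud(n,np.load(n+"0.npy"))
    P=W.reshape(-1,3)
    q=np.array([.548,.243]);ang=1.755
    c,s=np.cos(ang),np.sin(ang)
    L=(P[:,:2]-q)@np.array([[c,-s],[s,c]])
    k=(P[:,2]>.085)&(P[:,2]<.115)&(abs(L[:,0]-.003)<.02)&(abs(L[:,1])<.15)
    A=L[k];o=np.argsort(A[:,1]);A=A[o];Z=P[k][o,2]
    print(n,len(A)); 
    fl=lambda t:A[:,0]-t[0]-t[1]*A[:,1]
    s_=least_squares(fl,[0,0],loss='soft_l1',f_scale=.002);print("rail centre off, slope",s_.x,np.median(abs(s_.fun)))
    # dividers: points in front, z high
    k=(P[:,2]>.06)&(P[:,2]<.115)&(L[:,0]>-.07)&(L[:,0]<-.01)
    for y in(-.135,-.045,.045,.135):
        kk=k&(abs(L[:,1]-y)<.014); print(" div",y,kk.sum(),np.median(L[kk],0).round(4), P[kk][:,2].mean().round(3))
# overlay with candidates
q=(.548,.243)
for n,fx,(u0,v0,u1,v1) in(("scene",5,(330,140,490,260)),("top",4.5,(90,170,250,300))):
    im=cv2.resize(cv2.imread(f"pics/{n}0.png")[v0:v1,u0:u1],None,fx=fx,fy=fx,interpolation=2)
    def line(a,b,col):
        X=[]
        for x,y,z in(a,b):
            c,s=np.cos(1.755),np.sin(1.755);X.append([q[0]+c*x-s*y,q[1]+s*x+c*y,z])
        p=((proj(n,X)-[u0,v0]+.5)*fx).astype(int);cv2.line(im,tuple(map(int,p[0])),tuple(map(int,p[1])),col,1,cv2.LINE_AA)
    line((.003,-.135,.1),(.003,.135,.1),(0,255,0));line((.003,-.135,.035),(.003,.135,.035),(0,255,0))
    for y in(-.135,-.045,.045,.135):
        line((.003,y,.1),(-.063,y,.1),(255,255,0));line((-.063,y,.1),(-.063,y,.0),(255,255,0));line((.003,y,.1),(.003,y,.0),(0,0,255))
    t=np.linspace(0,6.29,40)
    for a,b in zip(t[:-1],t[1:]): line((-.034+.038*np.cos(a),.038*np.sin(a),0),(-.034+.038*np.cos(b),.038*np.sin(b),0),(255,0,255))
    cv2.imwrite(f"pics/ov_{n}.png",im)
E
```

```text
scene 185
rail centre off, slope [0.00667029 0.00132648] 0.0032731364757146012
 div -0.135 50 [-0.0482 -0.1321] 0.092
 div -0.045 46 [-0.0441 -0.0427] 0.092
 div 0.045 50 [-0.0443  0.0471] 0.095
 div 0.135 42 [-0.0508  0.1364] 0.092
top 302
rail centre off, slope [0.00730375 0.00375262] 0.002987628558997262
 div -0.135 46 [-0.0402 -0.1305] 0.096
 div -0.045 81 [-0.0332 -0.0439] 0.093
 div 0.045 45 [-0.0364  0.0488] 0.099
 div 0.135 71 [-0.0362  0.1372] 0.095
```

View pics/ov_scene.png

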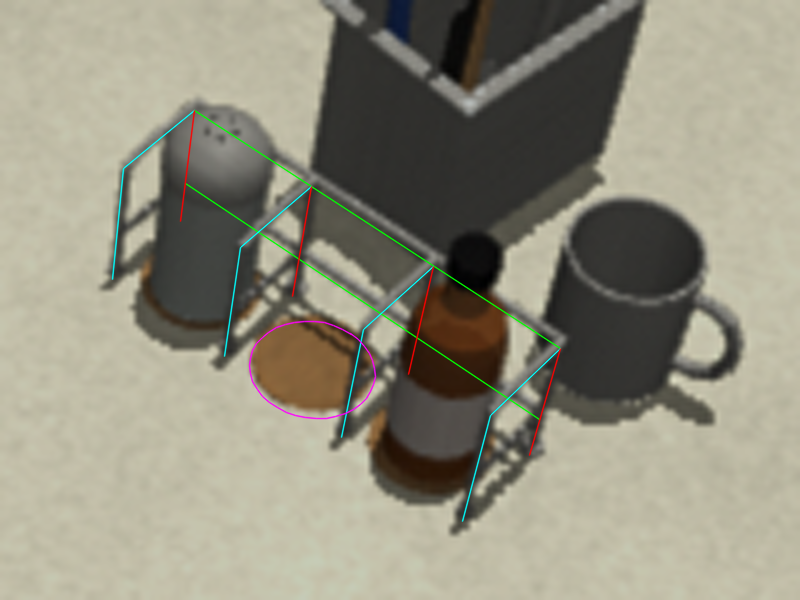

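View pics/ov_top.png

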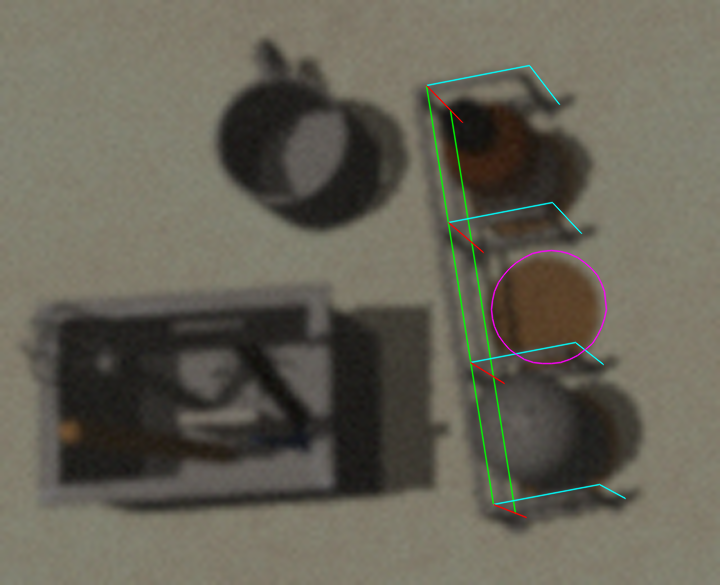

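The depth residuals put the rack origin at about (0.5446, 0.2464) with yaw 1.758. That places the mat at (0.551, 0.213), within 1 mm of the scene camera's mat fit. The plan is to tilt the tool 48° so its body stays behind the tall bottle. The fingers, 40 mm apart, then cradle it low down.

```bash
cat >> h.py <<'E'
from scipy.spatial.transform import Rotation as Ro
Q=np.array([.5446,.2464]);YAW=1.7575;TH=np.radians(48);Wd=.040
U=np.array([np.cos(YAW),np.sin(YAW)]);TE=r.tip_extent
def quat(sgn=1,yaw=YAW,th=TH):
    u=np.array([np.cos(yaw),np.sin(yaw),0]);z=np.sin(th)*u-np.cos(th)*np.array([0,0,1.])
    y=sgn*np.array([-u[1],u[0],0]);x=np.cross(y,z);return Ro.from_matrix(np.c_[x,y,z]).as_quat()
LOW=.010
def tcp_for(B,gap=0.,dz=0.):
    "TCP so that the cradle touches a bottle whose axis is at B, backed off by gap"
    tip_h=LOW+.011*np.sin(TH)+dz
    back=np.sqrt(.031**2-(Wd/2)**2)+.011*np.cos(TH)+gap
    t=np.asarray(B)-U*back
    return np.r_[t-U*TE*np.sin(TH),tip_h+TE*np.cos(TH)]
B0=np.array([.579,-.122]);BM=Q-.12*U;BF=Q-.031*U
E
python3 - <<'E'
from h import *
print(TE,BM,BF,r.read_state()["joint_positions"])
for s in(1,-1):
    for B,g,dz in((B0,.07,.2),(B0,.07,0),(B0,0,0),(BM,0,0),(BF,0,0),(BF,.08,0),(BF,.1,.2)):
        p=tcp_for(B,g,dz);j=r.solve_ik(p,quat(s));print(s,p.round(3),None if j is None else np.round(j,2))
E
```

```text
0.025 [0.5668745  0.12848543] [0.55035425 0.21593874] [-1.26601175e+00  3.42632261e-01  1.52490899e+00  1.09425577e-05
  1.27542230e+00 -1.45967372e-01]
1 [ 0.601 -0.24   0.235] [-0.71  0.94  0.76  0.56  2.09  2.36]
1 [ 0.601 -0.24   0.035] [-0.71  1.14  0.89  0.5   1.8   2.18]
1 [ 0.588 -0.171  0.035] [-0.65  1.05  1.1   0.52  1.67  2.17]
1 [0.576 0.08  0.035] [-0.33  0.9   1.48  0.73  1.34  2.23]
1 [0.56  0.167 0.035] [-0.2   0.87  1.57  0.82  1.23  2.25]
1 [0.574 0.089 0.035] [-0.32  0.9   1.49  0.73  1.32  2.23]
1 [0.578 0.069 0.235] [-0.35  0.64  1.36  0.7   1.64  2.47]
-1 [ 0.601 -0.24   0.235] [-0.71  0.94  0.76  0.56  2.09 -0.78]
-1 [ 0.601 -0.24   0.035] [-0.71  1.14  0.89  0.5   1.8  -0.96]
-1 [ 0.588 -0.171  0.035] [-0.65  1.05  1.1   0.52  1.67 -0.97]
-1 [0.576 0.08  0.035] [-0.33  0.9   1.48  0.73  1.34 -0.91]
-1 [0.56  0.167 0.035] [-0.2   0.87  1.57  0.82  1.23 -0.89]
-1 [0.574 0.089 0.035] [-0.32  0.9   1.49  0.73  1.32 -0.91]
-1 [0.578 0.069 0.235] [-0.35  0.64  1.36  0.7   1.64 -0.67]
```

```bash
python3 - <<'E'
from h import *
q=quat(-1)
command_gripper(Wd)
r.reach(tcp_for(B0,.07,.2),q)
r.move_straight(tcp_for(B0,.07),q,speed=.12,max_force=15)
s=r.read_state();print(s["time_s"],s["eef_pos"],s["grip_width"],s["contact_force"],r.tip_extent)
for n in("scene","top"):
    p,d=optics.get_image(n);cv2.imwrite(f"pics/{n}1.png",p[:,:,::-1]);np.save(n+"1.npy",d)
    W=cloud(n,d)
p=cv2.imread("pics/scene1.png")[170:330,200:400];cv2.imwrite("pics/s1c.png",cv2.resize(p,None,fx=3.7,fy=3.7,interpolation=2))
E
```

```text
4.05 [ 0.6015003  -0.23976858  0.03567042] 0.04010786503685674 [ 0.20438194 -0.16697663  0.40129521] 0.025
```

View pics/s1c.png

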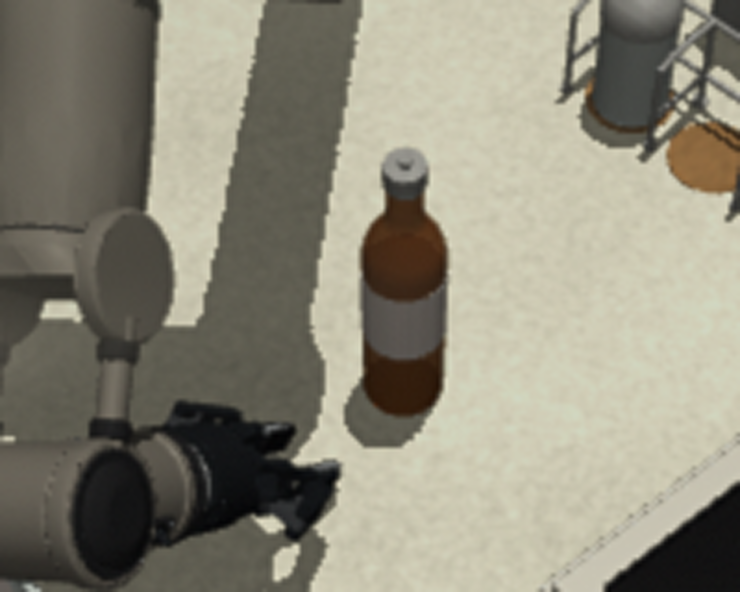

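View pics/top1.png

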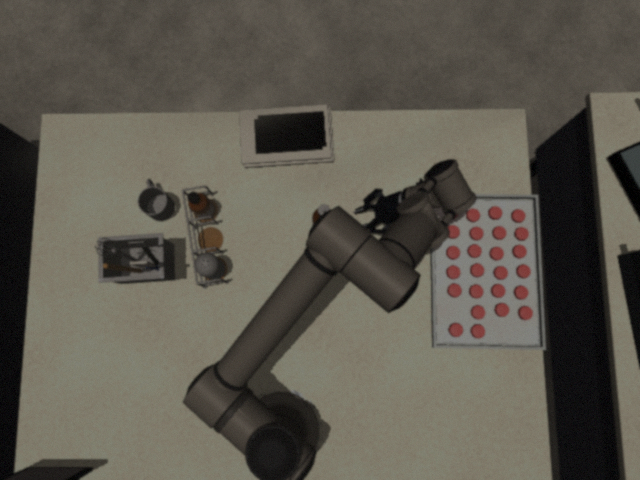

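The fingertips are low behind the bottle, at about (320,480) in the crop. The top view shows the elbow close to over the bottle at (340,235), so I'll check its height before pushing.

```bash
python3 - <<'E'
from h import *
W=cloud("top",np.load("top1.npy"));
for u,v in((335,232),(320,245),(360,265),(400,290),(420,240)): print((u,v),W[v,u].round(3))
W=cloud("scene",np.load("scene1.npy"));P=W.reshape(-1,3)
d=np.hypot(P[:,0]-.579,P[:,1]+.122)
k=(d<.12)&(P[:,2]>.29);print(k.sum(),P[k][:,2].min() if k.any() else None)
k=(d>.035)&(d<.12)&(P[:,2]>.03)&(P[:,2]<.29);print("low pts near bottle",k.sum(),P[k].min(0),P[k].max(0))
from scipy.spatial import cKDTree
v0,v1,u0,u1=170,292,290,330
Q_=W[200:292,290:330].reshape(-1,3);Q_=Q_[(Q_[:,2]>.025)&(Q_[:,2]<.155)&(Q_[:,1]>-.17)];print(circfit(Q_,.031))
E
```

```text
(335, 232) [ 0.481 -0.143  0.49 ]
(320, 245) [ 0.456 -0.112  0.478]
(360, 265) [ 0.413 -0.194  0.484]
(400, 290) [ 0.36  -0.274  0.491]
(420, 240) [ 0.478 -0.336  0.397]
1905 0.396106158361764
low pts near bottle 56 [ 0.56672612 -0.24185489  0.03026942] [ 0.63574491 -0.13244727  0.15241316]
(array([ 0.57895475, -0.12189294]), np.float64(0.000994572655649801))
```

The forearm is at about 0.4 m or higher, well above the 0.27 m bottle. I'll close in slowly, push 60 mm and look.

```bash
cat > look.py <<'E'
from h import *
import sys
def look(tag,guess):
    n="scene";p,d=optics.get_image(n);cv2.imwrite(f"pics/scene{tag}.png",p[:,:,::-1]);np.save(f"scene{tag}.npy",d)
    P=cloud(n,d).reshape(-1,3);rgb=p.reshape(-1,3).astype(int)
    k=(np.hypot(P[:,0]-guess[0],P[:,1]-guess[1])<.05)
    for lo,hi in((.07,.11),(.12,.155)):
        kk=k&(P[:,2]>lo)&(P[:,2]<hi)
        if kk.sum()>20: print("bottle z",lo,hi,kk.sum(),circfit(P[kk],.031))
    g=proj(n,[guess[0],guess[1],.1])[0].astype(int);u,v=max(g[0]-100,0),max(g[1]-80,0)
    cv2.imwrite(f"pics/scene{tag}c.png",cv2.resize(p[v:v+160,u:u+200,::-1],None,fx=3.7,fy=3.7,interpolation=2))
E
python3 - <<'E'
from look import *
r.move_straight(tcp_for(B0,.012),speed=.08)
r.move_straight(tcp_for(B0,-.002),speed=.02)
B1=B0+.06*(BM-B0)/np.linalg.norm(BM-B0)
x=r.move_straight(tcp_for(B1),speed=.04,max_force=20)
s=r.read_state();print(x,B1,s["time_s"],s["eef_pos"],tcp_for(B1),s["contact_force"]);look("2",B1)
E
```

```text
False [ 0.57609892 -0.06207018] 7.475 [ 0.58530622 -0.11083325  0.03486957] [ 0.58531026 -0.11083227  0.03490286] [ 0.69234809 -2.71330703  0.39613961]
bottle z 0.07 0.11 179 (array([ 0.57856731, -0.06494149]), np.float64(0.0009503384921465824))
bottle z 0.12 0.155 181 (array([ 0.57883333, -0.06468403]), np.float64(0.0011290091897235219))
```

View pics/scene2c.png

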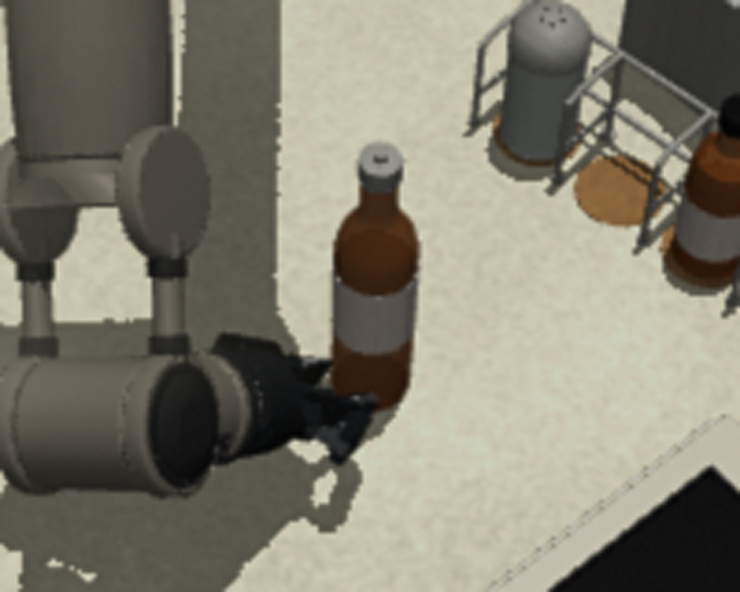

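The bottle is upright and nested between the fingers. Both height bands give the same axis, about (0.579, -0.065). Next I'll push to just short of the bay mouth.

```bash
python3 - <<'E'
from look import *
x=r.move_straight(tcp_for(BM),speed=.05,max_force=20)
s=r.read_state();print(x,BM,s["time_s"],s["eef_pos"],s["contact_force"]);look("3",BM)
d=np.array([-U[1],U[0]])
P=cloud("scene",np.load("scene3.npy")).reshape(-1,3)
E
```

```text
False [0.5668745  0.12848543] 11.4917 [0.57609442 0.07964535 0.0348775 ] [ 0.36950141 -4.4023625  -0.52732796]
bottle z 0.07 0.11 190 (array([0.56989582, 0.12529157]), np.float64(0.001200848981131146))
bottle z 0.12 0.155 197 (array([0.56931954, 0.12542168]), np.float64(0.0013287593609727713))
```

View pics/scene3c.png

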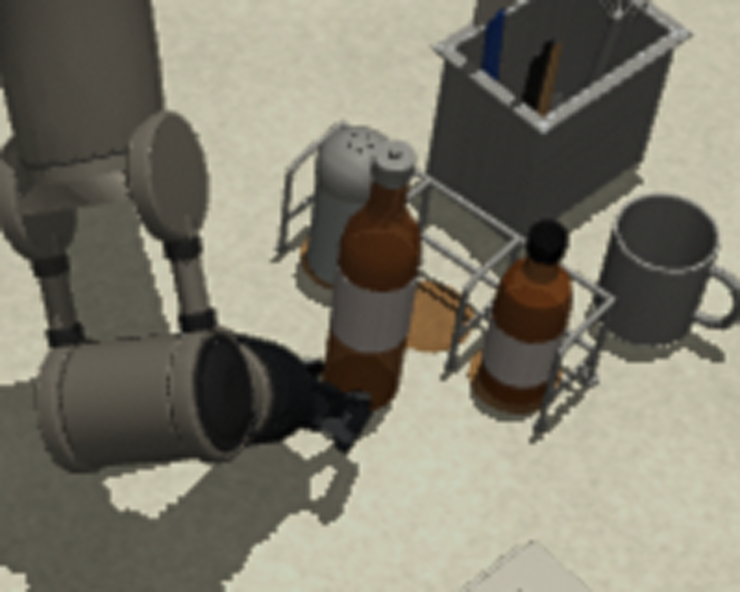

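Still upright, now at (0.5695, 0.1253). That is 2 mm off the bay's centre line, against 11 mm of clearance, and I'll correct it. Now into the bay, stopping 12 mm short, then a force-limited seating push.

```bash
python3 - <<'E'
from look import *
V=np.array([-U[1],U[0]])
A=BF+.0035*U+.0021*V
x=r.move_straight(tcp_for(A-.012*U),speed=.04,max_force=12)
s=r.read_state();print(x,s["time_s"],s["eef_pos"],s["contact_force"])
if not x:
    x=r.move_straight(tcp_for(A+.008*U),speed=.015,max_force=6)
    s=r.read_state();print(x,s["time_s"],s["eef_pos"],(s["eef_pos"]-tcp_for(A))[:2]@U,s["contact_force"])
look("4",BF);print(BF)
E
```

```text
False 13.7083 [0.5591145  0.15833993 0.03491766] [-0.0319729  -4.49510504 -0.18314022]
True 14.7 [0.55643804 0.17348391 0.03457916] 0.00327820055725621 [ 0.44763058 -3.7781398   2.39581666]
bottle z 0.07 0.11 245 (array([0.55062319, 0.21955007]), np.float64(0.001983757366057208))
bottle z 0.12 0.155 195 (array([0.55017283, 0.21923082]), np.float64(0.0012542829785977504))
[0.55035425 0.21593874]
```

View pics/scene4c.png

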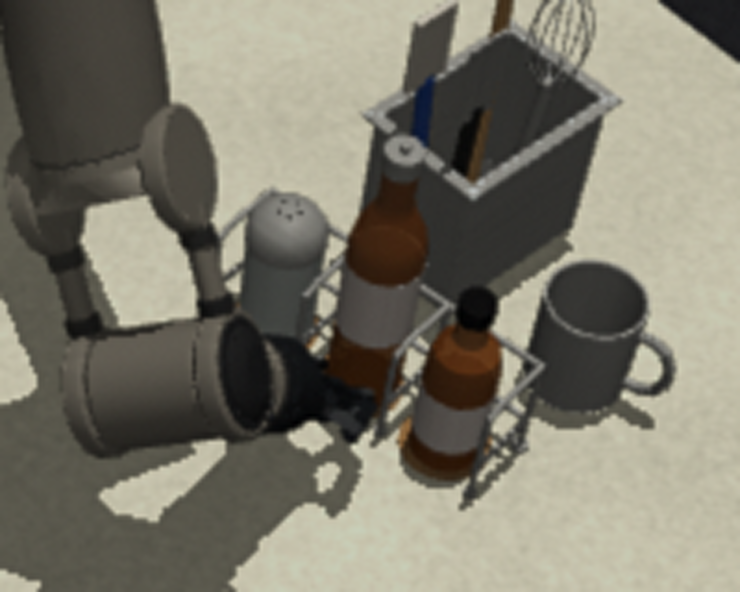

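The push stopped on force 3 mm beyond my estimate of the rail, and the bottle is upright in the bay. I'll check that it really is the rail with tiny increments, logging force.

```bash
python3 - <<'E'
from look import *
p=r.read_state()["eef_pos"].copy();z=tcp_for(BF)[2];d=np.r_[U,0]
for i in range(1,5):
    x=r.move_straight(np.r_[p[:2]+U*.0007*i,z],speed=.01,max_force=9)
    s=r.read_state();print(x,((s["eef_pos"]-p)@d*1000).round(2),s["contact_force"].round(2),(s["contact_force"]@d).round(2),s["torque"].round(2))
    if x or s["contact_force"]@d<-11: break
look("5",BF)
E
```

```text
False 0.33 [ 0.13 -7.09  0.91] -7.0 [-1.   -0.09  0.12]
False 0.54 [ 0.09 -9.52  1.29] -9.37 [-1.18 -0.08  0.26]
False 0.75 [  0.37 -12.48   1.63] -12.33 [-1.41  0.05  0.35]
bottle z 0.07 0.11 242 (array([0.55018125, 0.2199148 ]), np.float64(0.0020230942442877077))
bottle z 0.12 0.155 189 (array([0.55041091, 0.21918617]), np.float64(0.0013452568674039503))
```

The stop is stiff, as a rail would be, but the moment about z grew as if contact were off-centre, so a finger may be touching a divider. I'll back off, look at the bottle unobstructed, then repeat the push with a narrower finger opening.

```bash
python3 - <<'E'
from look import *
p=r.read_state()["eef_pos"]
r.move_straight(p-np.r_[U*.09,-.003],speed=.06)
s=r.read_state();print(s["time_s"],s["contact_force"])
look("6",BF)
P,d=optics.get_image("top");cv2.imwrite("pics/top6c.png",cv2.resize(P[170:300,90:250,::-1],None,fx=4.5,fy=4.5,interpolation=2))
W=cloud("top",d)[170:300,150:250].reshape(-1,3)
k=(np.hypot(W[:,0]-.55,W[:,1]-.219)<.036)&(W[:,2]>.11)&(W[:,2]<.16);print(k.sum(),circfit(W[k],.031) if k.sum()>10 else "")
p=cv2.imread("pics/scene6.png")[150:270,340:500];cv2.imwrite("pics/s6c.png",cv2.resize(p,None,fx=5,fy=5,interpolation=2))
E
```

```text
17.275 [-0.44205388  0.78902414 -0.46391123]
bottle z 0.07 0.11 234 (array([0.55055335, 0.21951306]), np.float64(0.0018207253074703587))
bottle z 0.12 0.155 181 (array([0.55020845, 0.21912388]), np.float64(0.0016552877235080192))
28 (array([0.55005795, 0.21875845]), np.float64(0.00041193160821322364))
```

View pics/s6c.png

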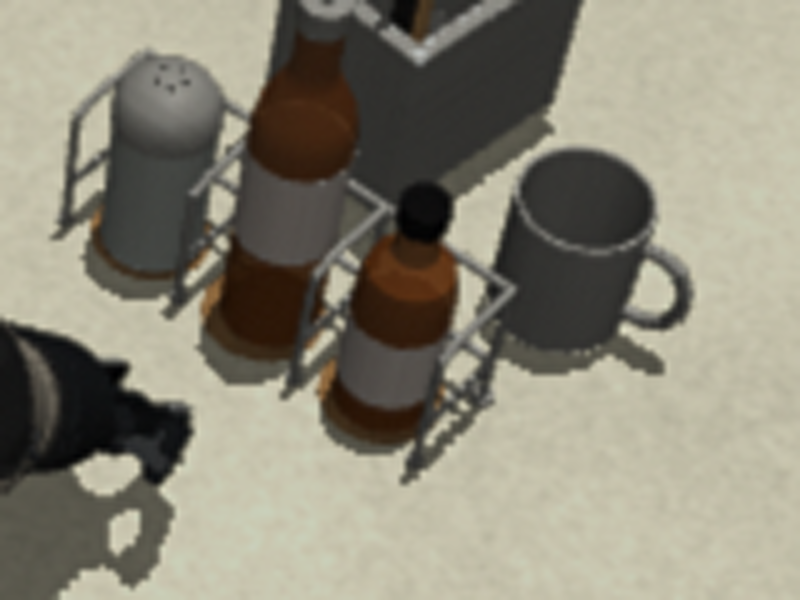

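View pics/top6c.png

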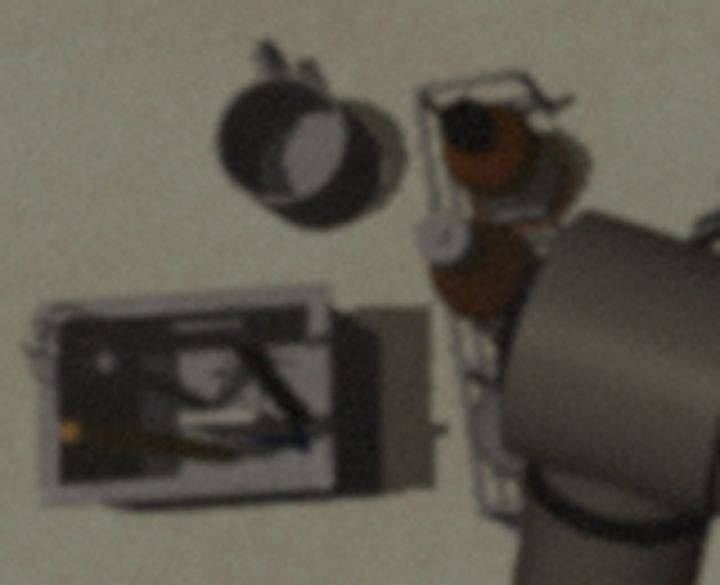

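The bottle stands upright in the bay at (0.550, 0.219) in both cameras, and its neighbours look unmoved. Next is the narrow-finger check push: 20 mm opening, about 49 mm over the backs, centred and force-limited.

```bash
python3 - <<'E'
from look import *
import h
V=np.array([-U[1],U[0]])
command_gripper(.020)
h.Wd=.020
B=np.array([.5503,.2190]);A=B+.0021*V+.0035*U
print(r.move_straight(tcp_for(A,.02),speed=.06,max_force=10))
x=r.move_straight(tcp_for(A,-.015),speed=.012,max_force=4)
p=r.read_state()["eef_pos"];print("touch",x,((p-tcp_for(A))[:2]@U*1000).round(2))
for i in range(1,10):
    x=r.move_straight(np.r_[p[:2]+U*.0007*i,p[2]],speed=.01,max_force=9)
    s=r.read_state();print(x,((s["eef_pos"]-p)[:2]@U*1000).round(2),s["contact_force"].round(2),s["torque"].round(2))
    if x or s["contact_force"][1]<-11: break
look("7",B)
p=r.read_state()["eef_pos"]
E
```

```text
False
touch True -1.62
False 0.14 [-0.38 -5.07  2.19] [-0.61  0.03  0.23]
False 0.32 [-0.51 -7.91  3.83] [-0.79  0.12  0.25]
False 0.49 [ -0.72 -11.1    4.32] [-1.06  0.13  0.44]
bottle z 0.07 0.11 248 (array([0.55096243, 0.21974749]), np.float64(0.002239751497509582))
bottle z 0.12 0.155 188 (array([0.5504501 , 0.21919152]), np.float64(0.0015720450831248033))
```

View pics/scene7c.png

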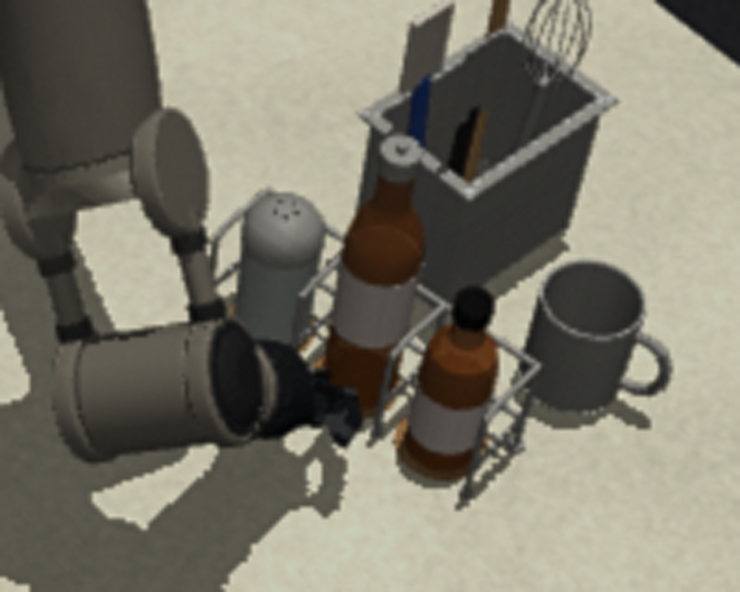

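With narrow fingers the bottle meets the same stiff stop in the same place. It doesn't move under 11 N, against about 4.5 N of sliding friction, so the rail is what holds it. I'll retreat and do the final checks.

```bash
python3 - <<'E'
from look import *
p=r.read_state()["eef_pos"]
r.move_straight(p-np.r_[U*.12,0],speed=.06)
r.move_straight(p-np.r_[U*.16,-.2],speed=.15)
look("8",BF)
# compare with start
D0,D8=cloud("scene",np.load("scene0.npy")),cloud("scene",np.load("scene8.npy"))
for k,g,rad,z in(("shaker",(.461,.201),.034,(.03,.09)),("flask",(.639,.230),.030,(.03,.1))):
    for W in(D0,D8):
        P=W.reshape(-1,3);m=(np.hypot(P[:,0]-g[0],P[:,1]-g[1])<.038)&(P[:,2]>z[0])&(P[:,2]<z[1]);print(k,m.sum(),circfit(P[m],rad))
s=r.read_state();print(s["time_s"],s["contact_force"])
E
```

```text
bottle z 0.07 0.11 249 (array([0.55076986, 0.21920245]), np.float64(0.002377607828397979))
bottle z 0.12 0.155 185 (array([0.55045695, 0.21912238]), np.float64(0.001574873271391379))
shaker 235 (array([0.45991338, 0.20172443]), np.float64(0.0014615068391449354))
shaker 245 (array([0.45974715, 0.20203874]), np.float64(0.0016276584971921804))
flask 324 (array([0.6387335 , 0.23030062]), np.float64(0.001397545266257818))
flask 312 (array([0.63885509, 0.23042889]), np.float64(0.0013912445170864013))
25.0667 [ 0.80075132 -1.15618287  0.05441883]
```

View pics/scene8.png

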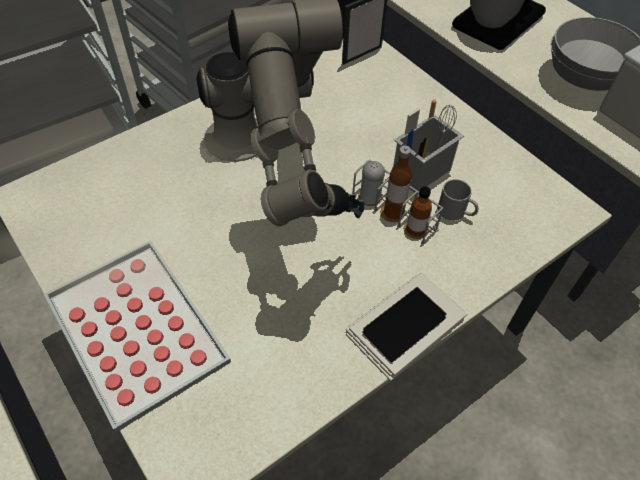

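The bottle stands upright in the middle bay at about (397,205), with the gripper clear at (350,205) and the neighbours in place.

```bash
python3 - <<'E'
from h import *
r.finish_job()
E
```

```text
the job is handed in; nothing more can be done
```

The syrup bottle now stands upright in the rack's middle bay, against the back rail. I slid it there with two fingertips about 26 mm above the bench (by calculation), without gripping or lifting it. The job was handed in at about 25 s of the 51 s allowed.

**Last checks:**
- **Position:** the bottle's axis is at about (0.550, 0.219). Two heights on its body agree within 0.5 mm, so it is not leaning.
- **Against the rail:** a second push with the fingers closed to 20 mm met the same stiff stop. The bottle held still under 11 N, against about 4.5 N when sliding freely.
- **Neighbours:** the flask and shaker moved less than 0.5 mm, which is within measurement noise. I checked the jug and utensil pan only by eye; they look unmoved.
- **Gripper:** clear of everything and touching nothing.

**Disagreements:**
- **Rail position:** the rail stopped the bottle about 3 mm farther back than my camera estimate of it. I put that down to calibration and depth error.
- **Off-centre moment:** the first push against the rail showed a moment that could have meant a finger on a divider. It stayed about the same with the narrower fingers, so I took it as an effect of the sensor's reference point, not contact.

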